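# Make the slicer safe for cleaning

### The job

Make the food slicer safe for wiping down: first turn the thickness dial back to its zero stop, then let go of it, take the carriage by its upright grip and slide it along the rail, away from the blade, until the ball clicks into the notch of the catch block, without running on past the notch. Finish with the carriage still there, keeping hold of the grip: do not let go. Leave the other things on the table where they are.

Things in the scene. Friction and masses are not known exactly. Their poses are not given: they have to be found in the camera images.
- slicer: White food slicer, fixed to the table; base 270 (x) by 400 mm (y), its top 30 mm above the table. Origin on the table under the middle of the base; x points away from the operator, y along the rails away from the blade, z up. Upright gauge plate behind the tray (x = 4 to 23, y = 20 to 186 mm), 90 mm high, moved by the dial.
- blade (a point): Middle of the slicer's blade, an upright steel disc 160 mm across (its axle along the slicer's x), 105 mm above the table at slicer x = 22, y = -85 mm. Behind it, at x = 40 to 125, y = -170 to 0 mm, stands the motor housing, 130 mm high with a button to 148 mm.
- dial (a joint): Angle in rad of the thickness dial: 0 is the zero stop, larger is turned clockwise seen from above (1.6 at most), so it goes back to 0 anticlockwise. It stays where it is left; turning takes about 0.03 N m.
- dial_grip (a point): On the dial's upright axis at the height to grip, 112 mm above the table (slicer x = 68, y = 100 mm). Black disc 44 mm across with an upright bar 42 mm long, 14 mm thick; bar top 7 mm above this point, disc 23 mm below. At 0 rad the bar lies along the slicer's x and its white line points to the operator (-x). Stands on a white housing 75 by 90, 75 mm high. The point turns with the dial, x along the bar.
- carriage: Carriage, moves only along the slicer's y; friction about 1.5 N. Origin: middle of its black upright grip, 108 mm above the table, slicer x = -90 mm; axes as the slicer's. Grip 30 (x) by 22 mm (y), 27 mm above and 34 below the origin, on an aluminium block 36 by 40 mm. Flat food tray behind it, up to 77 mm high, 130 mm long. The spring ball is under the block, straight below the origin.
- catch: Dark steel catch block, 60 mm long, clamped on the front rail away from the blade; the carriage's block passes above it. Origin at its notch, 50 mm above the table, slicer x = -90 mm; axes as the slicer's. The notch lies between two round cross bars, 7 mm either side of the origin. The ball is home when the carriage's origin is straight above this one.
- catch_mark (a point): Steel rib on the catch's operator side, level with the notch; a like rib on the carriage's block stands in line with it when the ball is home. Coming from the blade side, the push rises by 4 to 10 N about 14 to 11 mm short of the notch and is gone on top of the first bar, 7 mm short; then the ball pulls on with a few N, to nothing at the notch; just past it the second bar resists with up to 19 N.
- bowl: Bystander: small open steel sauce bowl, 110 mm across, 50 mm high; origin under its middle.
- cup: Bystander: steel cup, 72 mm across, 90 mm high; origin under its middle.
- squeeze: Bystander: white squeeze bottle, 56 mm across, 160 mm high; origin under its middle.
- jar: Bystander: glass jar with a steel lid, 68 mm across, 90 mm high; origin under its middle.
- tomato: Bystander: tomato, 70 mm across, 49 mm high; origin under its middle.
- roll: Bystander: bread roll, 92 mm across, 47 mm high; origin under its middle.
- spatula: Bystander: spatula 280 mm long, lying flat; origin under its middle.

How it is judged:
By the outcome, as a careful person would: the job done as asked, in the order asked, and still so for the second after the job is handed in, while the arm keeps its last pose, push and grip.
It also fails if it takes over 69 s, if anything falls off the work surface, if the arm or the gripper's body presses on something with over 40 N, if the wrist force passes 120 N, or if a joint passes its speed limit or range.

### The arm

A 6-joint arm with a two-finger parallel gripper is mounted at the origin on the work surface. World frame = base frame: x ahead of the robot, y to its left, z up, the work surface at z = 0. Lengths are in m, angles in rad, forces in N, time in s.
With the tool pointing down it reaches from about 0.375 to 0.9 m from the base axis. Payload 3.1 kg.
Tool frame: the origin (TCP) lies midway between the tips of the shut fingers; the grasp point (between the pads) lies 19 mm behind it; x points along the fingers, z is the direction in which the jaws open and shut, and the axes are right-handed (so a half turn about x gives the same grasp; the last joint's range is limited). The gripper opens to 85 mm and grips with 20 to 120 N. Pads are 22 mm wide; open, the fingers measure 114 mm over their backs; the gripper's body (76 mm by 85 mm) begins 54 mm behind the grasp point. The pads swing forward as they close: fully open they stand 13 mm farther back than shut.
Start: joints at [1.091, 0.527, 1.433, -0, 1.181, -0.178], TCP at [0.186, 0.597, 0.231] pointing down, gripper open.
Joint ranges: [-3.08, 3.08], [-0.75, 2.2], [0.22, 2.44], [-1.43, 4.57], [0, 2.65], [-2.85, 2.85]. Speed limits (rad/s): [2.79, 2.79, 3.14, 3.14, 3.14, 3.14].

### API

Orientations are given as a unit quaternion [x, y, z, w].
In Python, from station import status, snapshot, camera_params, ticket gives the robot as it stands.
- The arm moves only by the tool arm_command, never from a script. Its argument "series" is a list that holds one entry, the list of rows, each a list of 4 numbers: the shift along the tool's x, y, z in mm, then the turn about the tool's x in rad. A call has 1 to 10 rows; each row shifts and turns the commanded pose from where the row before left it, along the tool's axes as they then stand; what a row does not reach is not made up. A row lasts 1/10 s, in which the tool goes at most 50 mm and 8.59 degrees, less where a joint would pass 70% of its speed; a pose out of reach is approached as far as the arm can. A call is refused whole if a number of a shift passes 50 or a number of a turn 0.15, either way. A call with a gripper value outside its range is refused whole. "jaw" is the opening in per cent of the stroke, from 0 (shut) to 100 (fully open), set as the call begins (left out, the last holds). The fingers move at their own pace and stop on an object; "force" is the grip in N (left out, the last holds). Time passes only in rows, so rows that do not move let the fingers close. It gives the time, the measured TCP pose, the force and the opening at its end, in the units of the state.
- status.sense(): the state, without advancing time (a new reading comes with each control period).
- snapshot(name): name is "scene" or "top" or "wrist"; returns the picture (420x560x3 uint8, red, green, blue); there is no depth.
- camera_params(name): a dict with "fovy" (degrees; the focal length in pixels is half the picture's height over the tangent of half this angle, whatever the lens; pixels are square), "cx", "cy" (the principal point, pixels), "extrinsics" (4x4, takes a point from camera to world coordinates); the wrist camera has in their place "mount" (4x4, takes a point from camera to tool coordinates, whose origin is the TCP and whose axes are the tool frame's). Camera axes: x right, y down, z forward; pixel columns grow to the right and rows downward; lengths in m; the calibration is good to about 2 mm. A picture is of the moment at which its call begins: read the wrist's pose just before it. camera_params takes no time and is no camera call.
- ticket.sign_off(): hands the job in, once; it reports no verdict.
The state is a dict: "t": time; "q": joint angles; "qd": joint speeds; "tau": joint torques, N m; "tcp_pos": TCP position; "tool_rot": TCP orientation; "force": force on the tool from outside, world axes, zero at the start; "ft_torque": the same for the moment, N m; "finger_gap": opening from 0.0 (shut) to 1.0 (fully open).
Only numpy, scipy, OpenCV 4.12 (cv2) and the standard library are available. Lean on these libraries where they do the work, as an engineer would, in place of code of your own. Each camera call takes 0.05 s, during which the arm holds its last target. There are 200 camera calls.

## Working session

There is one attempt and no reset: what is moved stays moved. The work goes in short steps, Python scripts to look and compute and a tool call to move; the robot and the scene stay as the last step left them, time stands still between calls to the robot, and variables do not carry over. Pictures are saved under pics/ and viewed, about 8 in all and at most 12, crops included, and the job is handed in when it is done.

Besides the shell and the picture viewer there is one more tool, called after ">>>" as a command line: name --argument value ..., lists and objects as JSON in quotes. arm_command: Moves the arm, as the interface text tells. Its arguments: {"type":"object","properties":{"series":{"type":"array"},"jaw":{"type":"number"},"force":{"type":"number"}},"required":["series"]}

```bash
ls; mkdir -p pics; python3 - <<'E'
from station import status,snapshot,camera_params
import cv2,numpy as np
np.set_printoptions(precision=4,suppress=True)
s=status.sense();print(s['t'],s['tcp_pos'],s['tool_rot'],s['finger_gap'])
for n in ('scene','top'):
    cv2.imwrite(f'pics/{n}0.png',snapshot(n)[:,:,::-1]);print(n,camera_params(n))
print(camera_params('wrist'))
E
```

```text
pics
0.0 [0.1854 0.5961 0.2303] [-0.4195  0.5702  0.4188  0.5688] 1.0011954313937148
scene {'fovy': 44.08197712697276, 'cx': 271.27843803425304, 'cy': 211.62609715994392, 'extrinsics': array([[-0.6158,  0.5808, -0.5324,  1.1828],
       [ 0.7879,  0.4588, -0.4108,  0.5128],
       [ 0.0057, -0.6725, -0.7401,  0.984 ],
       [ 0.    ,  0.    ,  0.    ,  1.    ]])}
top {'fovy': 42.408904045607585, 'cx': 276.9897767236789, 'cy': 205.61770812425763, 'extrinsics': array([[ 0.0013, -0.9842,  0.1773,  0.2673],
       [-1.    , -0.0021, -0.0045,  0.0301],
       [ 0.0048, -0.1773, -0.9841,  1.5777],
       [ 0.    ,  0.    ,  0.    ,  1.    ]])}
{'fovy': 62.89614735532657, 'cx': 279.97466708251244, 'cy': 207.26079915132667, 'mount': array([[-0.0001, -0.3069,  0.9517, -0.1426],
       [-0.0002, -0.9517, -0.3069,  0.0789],
       [ 1.    , -0.0002,  0.    ,  0.0011],
       [ 0.    ,  0.    ,  0.    ,  1.    ]])}
```

View pics/top0.png

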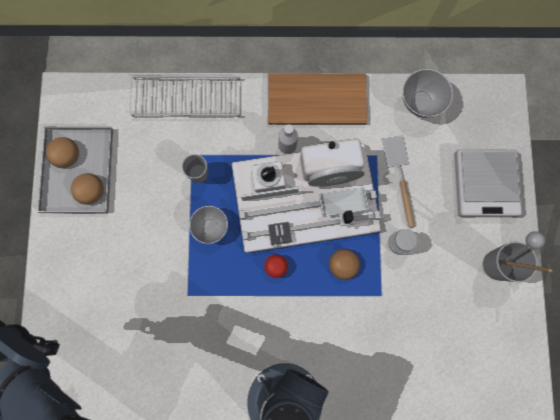

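View pics/scene0.png

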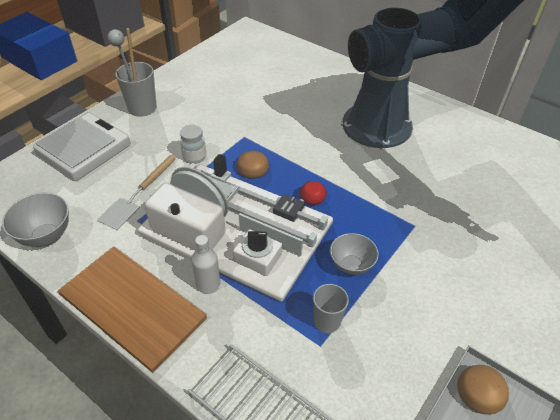

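```bash
cat > h.py <<'E'
import numpy as np,cv2
from station import status,snapshot,camera_params
from scipy.spatial.transform import Rotation as R
np.set_printoptions(precision=4,suppress=True)
def cam(n,s=None):
    c=camera_params(n)
    if n=='wrist':
        T=np.eye(4);T[:3,:3]=R.from_quat(s['tool_rot']).as_matrix();T[:3,3]=s['tcp_pos'];E=T@c['mount']
    else:E=c['extrinsics']
    return E,210/np.tan(np.radians(c['fovy'])/2),c['cx'],c['cy']
def plane(n,u,v,z,s=None):
    E,f,cx,cy=cam(n,s);d=E[:3,:3]@[(u-cx)/f,(v-cy)/f,1];o=E[:3,3];return o+d*(z-o[2])/d[2]
def proj(n,p,s=None):
    E,f,cx,cy=cam(n,s);q=E[:3,:3].T@(np.array(p)-E[:3,3]);return np.array([cx+f*q[0]/q[2],cy+f*q[1]/q[2]])
E
python3 - <<'E'
from h import *
a=cv2.imread('pics/top0.png');b=cv2.imread('pics/scene0.png')
A=cv2.resize(a[130:260,225:390],None,fx=4.8,fy=4.8,interpolation=cv2.INTER_CUBIC)
cv2.imwrite('pics/topc.png',A[:600,:800])
for n,im in(('top',a),('scene',b)):
    m=(im.max(2)<45).astype('uint8')
    k,l,st,c=cv2.connectedComponentsWithStats(m)
    for i in range(1,k):
        if st[i,4]>15 and (n=='scene' or 130<c[i][1]<260) and 130<c[i][0]<400:print(n,c[i],st[i])
E
```

```text
top [331.5    144.7273] [330 142   4   6  22]
top [268.8051 174.0339] [262 168  13  13 118]
top [347.8434 216.8795] [344 212   9  11  83]
scene [162.274   10.0137] [159   0   7  23  73]
scene [397.8418  17.9367] [377   8  42  21 632]
scene [357.8099  50.7549] [348  32  20  38 563]
scene [378.9829  64.2171] [365  57  29  15 175]
```

View pics/topc.png

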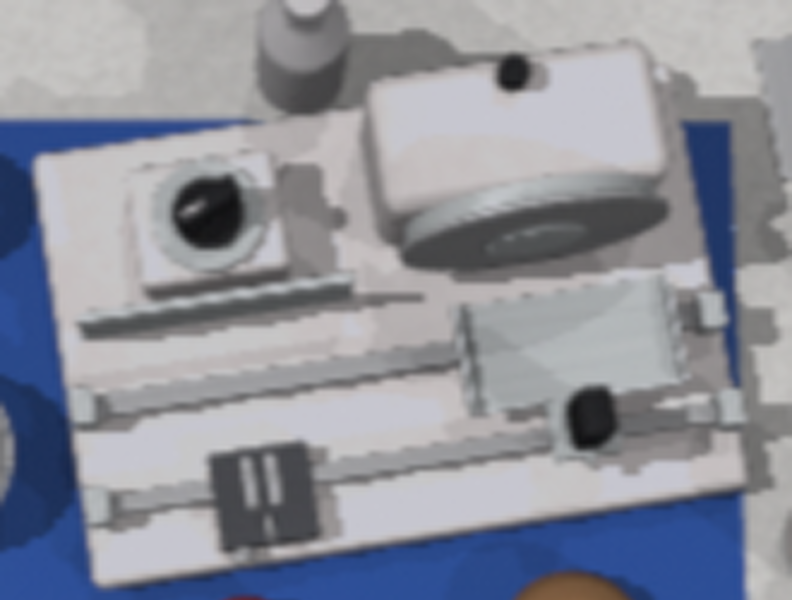

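```bash
cat >> h.py <<'E'
E
python3 - <<'E'
from h import *
def c(u,v,z):return plane('top',225+u/4.8-.4,130+v/4.8-.4,z)
TL,BL,BR=c(35,155,.03),c(97,587,.03),c(745,490,.03)
print(TL,BL,BR,np.linalg.norm(TL-BL),np.linalg.norm(BL-BR))
O=(TL+BR)/2;print('O',O)
y=BL-BR;yaw=np.arctan2(-y[0],y[1]);x=TL-BL;print('yaw',yaw,np.arctan2(x[1],x[0]))
Rz=R.from_euler('z',yaw).as_matrix()
print('dial exp',O+Rz@[.068,.1,0],'seen',plane('top',268.3,173.7,.115))
print('blade',O+Rz@[.022,-.085,0])
g=plane('top',347.8,216.9,.125);print('grip seen',g,'slicer',Rz.T@(g-O))
n=c(262,480,.05);print('catch',n,Rz.T@(n-O))
a,b=c(180,215,.119),c(240,185,.119);d=Rz.T@(a-b);print('white dir slicer',d,'dial',np.arctan2(d[1],-d[0]), np.linalg.norm(d))
s=status.sense();M=R.from_quat(s['tool_rot']).as_matrix();print(M)
E
```

```text
[0.6768 0.156  0.03  ] [0.4115 0.1148 0.03  ] [ 0.4705 -0.2736  0.03  ] 0.2685256884727561 0.39286668695002613
O [ 0.5736 -0.0588  0.03  ]
yaw 0.1507030741953579 0.1540327677202674
dial exp [0.6259 0.0503 0.03  ] seen [0.6208 0.0476 0.115 ]
blade [ 0.6082 -0.1395  0.03  ]
grip seen [ 0.4983 -0.1692  0.125 ] slicer [-0.0911 -0.0978  0.095 ]
catch [0.4733 0.0167 0.05  ] [-0.0879  0.0897  0.02  ]
white dir slicer [-0.0125  0.0368  0.    ] dial 1.243910482552773 0.03889859868276642
[[-0.0009 -0.9548  0.2972]
 [-0.0018  0.2972  0.9548]
 [-1.      0.0003 -0.002 ]]
```

>>> arm_command --series '[[[0,-36,-25,0],[0,-36,-25,0],[0,-36,-25,0],[0,-36,-25,0],[0,-36,-25,0],[0,-36,-25,0],[0,-36,-25,0],[0,-36,-25,0],[0,-36,-25,0],[0,-36,-25,0]]]'

```text
t: 1.1
tcp_pos: [0.4557, 0.2494, 0.2311]
tool_rot: [-0.419, 0.57, 0.419, 0.569]
force: [-0.0, 0.6, -0.5]
finger_gap: 1.001
```

>>> arm_command --series '[[[0,-36,-25,0],[0,-36,-25,0],[0,-36,-25,0],[0,-36,-25,0],[0,-36,-25,0],[0,-36,-22,0],[0,0,0,0.15],[0,0,0,0.15],[0,0,0,0.15],[0,0,0,0.15]]]'

```text
t: 2.1
tcp_pos: [0.6173, 0.0462, 0.2306]
tool_rot: [-0.23, 0.669, 0.23, 0.668]
force: [-0.1, 0.2, 0.5]
finger_gap: 0.999
```

>>> arm_command --series '[[[0,0,0,0.15],[0,0,0,0.04],[0,0,0,0]]]'

```text
t: 2.4
tcp_pos: [0.6173, 0.0465, 0.2308]
tool_rot: [-0.168, 0.687, 0.168, 0.687]
force: [0.4, -0.4, -0.1]
finger_gap: 1.0
```

```bash
cat >> h.py <<'E'
def look(name):
    s=status.sense();im=snapshot('wrist')[:,:,::-1].copy();cv2.imwrite(f'pics/{name}.png',im)
    M=R.from_quat(s['tool_rot']).as_matrix();print('t',s['t'],'tcp',s['tcp_pos'],'phi',np.arctan2(M[1,2],M[0,2]),'F',s['force'],'gap',s['finger_gap'],'q',s['q']);return s,im
E
python3 - <<'E'
from h import *
s,im=look('w1');print(proj('wrist',[.622,.048,.119],s))
import json;json.dump({k:np.array(s[k]).tolist() for k in s},open('w1.json','w'))
E
```

```text
t 2.4 tcp [0.6173 0.0465 0.2308] phi 0.479142132096605 F [ 0.3879 -0.3534 -0.1163] gap 0.9995169052420673 q [-0.1051  0.5205  1.4479  0.      1.1744 -0.5842]
[285.5866 205.4937]
```

View pics/w1.png

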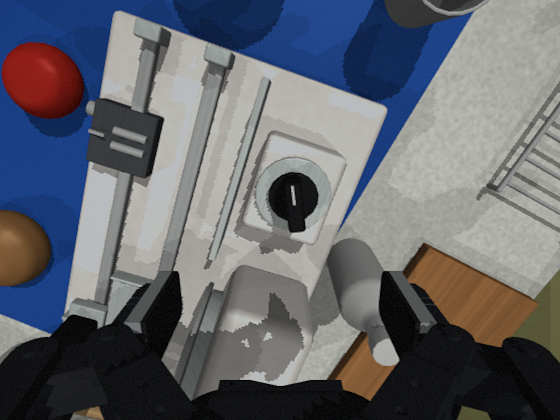

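```bash
python3 - <<'E'
from h import *
import json
s=json.load(open('w1.json'));im=cv2.imread('pics/w1.png')
g=im.max(2);roi=g[165:238,262:326]
l=(roi>70).astype('uint8');dk=(roi<35).astype('uint8')
k,L,st,c=cv2.connectedComponentsWithStats(l)
for i in range(1,k):
    if 10<st[i,4]<150:
        ys,xs=np.nonzero(L==i);print(st[i],c[i]+[262,165]);pts=np.c_[xs+262,ys+165].astype(np.float32);v=cv2.fitLine(pts,2,0,.01,.01).ravel();print(v)
        a=plane('wrist',v[2]-20*v[0],v[3]-20*v[1],.119,s);b=plane('wrist',v[2]+20*v[0],v[3]+20*v[1],.119,s);d=b-a;print('line world ang',np.arctan2(d[1],d[0]),'pt',plane('wrist',*(c[i]+[262,165]),.119,s))
print('disc',plane('wrist',294,197,.089,s))
print('base corner',plane('wrist',386,103,.03,s),plane('wrist',120,11,.03,s))
print('notch',plane('wrist',126,142,.05,s))
cv2.imwrite('pics/w1c.png',cv2.resize(im[90:260,60:350],None,fx=2.75,fy=2.75,interpolation=cv2.INTER_CUBIC))
E
```

```text
[29 20  5 21 71] [292.9296 195.2958]
[  0.1085   0.9941 292.9296 195.2958]
line world ang -0.9757879545272466 pt [0.6232 0.0579 0.119 ]
disc [0.6297 0.0499 0.089 ]
base corner [0.6736 0.159  0.03  ] [0.4215 0.1162 0.03  ]
notch [0.472  0.0155 0.05  ]
```

View pics/w1c.png

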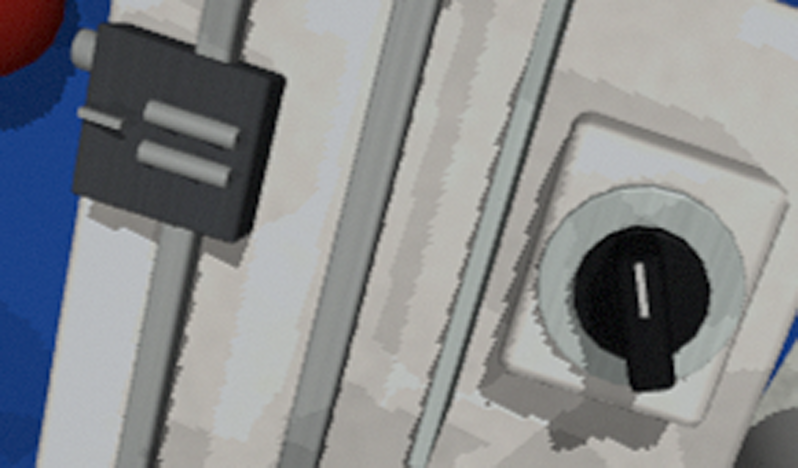

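>>> arm_command --series '[[[0,0,0,-0.116],[10,-3,11,0],[30,0,0,0],[30,0,0,0],[20,0,0,0],[0,0,0,0]]]' --jaw 50 --force 30

```text
t: 3.05
tcp_pos: [0.6263, 0.0506, 0.1371]
tool_rot: [-0.206, 0.679, 0.208, 0.674]
force: [-0.1, -0.2, -0.1]
finger_gap: 0.496
```

```bash
python3 - <<'E'
from h import *
s,im=look('w2')
for p in([.628,.05,.119],):print(proj('wrist',p,s))
print(proj('wrist',s['tcp_pos'],s))
E
```

```text
t 3.05 tcp [0.6263 0.0506 0.1371] phi 0.5934883681385532 F [-0.0676 -0.2198 -0.1065] gap 0.49628989470056073 q [-0.097   0.6477  1.5001  0.0001  1.0017 -0.6906]
[280.8194 261.146 ]
[278.4059 275.8709]
```

View pics/w2.png

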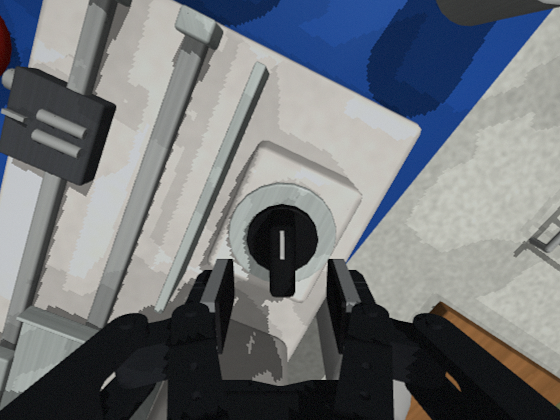

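>>> arm_command --series '[[[20,-2,1,0],[15,0,0,0],[6,0,0,0],[0,0,0,0]]]'

```text
t: 3.5
tcp_pos: [0.63, 0.0492, 0.0997]
tool_rot: [-0.207, 0.677, 0.207, 0.676]
force: [-0.4, 1.0, -0.5]
finger_gap: 0.506
```

>>> arm_command --series '[[[0,0,0,0],[0,0,0,0],[0,0,0,0],[0,0,0,0],[0,0,0,0],[0,0,0,0]]]' --jaw 0 --force 30

```text
t: 4.1
tcp_pos: [0.6293, 0.048, 0.1014]
tool_rot: [-0.208, 0.677, 0.207, 0.675]
force: [-4.0, -3.2, 3.8]
finger_gap: 0.155
```

>>> arm_command --series '[[[0,0,0,0],[0,0,0,0]]]'

```text
t: 4.3
tcp_pos: [0.6293, 0.048, 0.1014]
tool_rot: [-0.208, 0.677, 0.207, 0.675]
force: [-4.1, -3.5, 4.2]
finger_gap: 0.155
```

```bash
python3 - <<'E'
from h import *
s,im=look('w3');print(s['ft_torque'])
E
```

```text
t 4.3 tcp [0.6293 0.048  0.1014] phi 0.59562527847367 F [-4.0528 -3.4523  4.1762] gap 0.1548784959232359 q [-0.0997  0.6975  1.5186 -0.0025  0.9273 -0.6937]
[-0.5243  0.581  -0.0151]
```

View pics/w3.png

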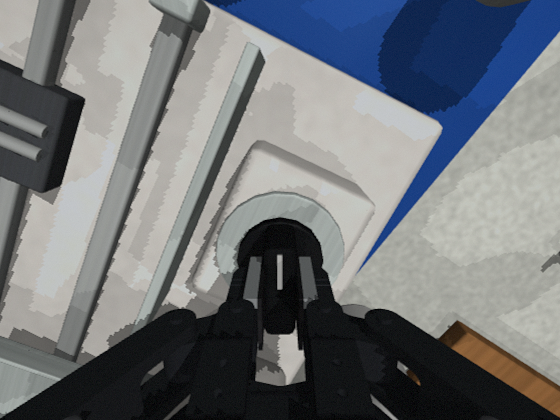

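>>> arm_command --series '[[[0,0,-1,-0.12],[0,0,0,-0.12],[0,0,0,-0.12],[0,0,0,-0.12],[0,0,0,0]]]'

```text
t: 4.85
tcp_pos: [0.6293, 0.048, 0.1014]
tool_rot: [-0.362, 0.608, 0.362, 0.607]
force: [-4.4, -2.2, 5.1]
finger_gap: 0.155
```

```bash
python3 - <<'E'
from h import *
s,im=look('w4');print(s['ft_torque'])
E
```

```text
t 4.85 tcp [0.6293 0.048  0.1014] phi 1.0751505440178284 F [-4.4364 -2.152   5.066 ] gap 0.15476826732299515 q [-0.1003  0.6969  1.5203 -0.0013  0.9247 -1.1747]
[-0.3589  0.5564  0.0551]
```

>>> arm_command --series '[[[0,0,0,-0.12],[0,0,0,-0.12],[0,0,0,-0.12],[0,0,0,-0.12],[0,0,0,-0.06],[0,0,0,0],[0,0,0,0]]]'

```text
t: 5.6
tcp_pos: [0.6292, 0.0479, 0.1014]
tool_rot: [0.51, -0.49, -0.51, -0.489]
force: [-3.1, -3.1, 5.7]
finger_gap: 0.157
```

```bash
python3 - <<'E'
from h import *
s,im=look('w5');print(s['ft_torque'])
E
```

```text
t 5.6 tcp [0.6292 0.0479 0.1014] phi 1.6127134093898492 F [-3.0825 -3.1359  5.6695] gap 0.1568075099547706 q [-0.1003  0.697   1.5202 -0.0015  0.925  -1.7121]
[-0.4492  0.6567  0.0566]
```

>>> arm_command --series '[[[0,0,0,-0.04],[0,0,0,-0.03],[0,0,0,0]]]'

```text
t: 5.95
tcp_pos: [0.6292, 0.0479, 0.1014]
tool_rot: [0.527, -0.472, -0.527, -0.471]
force: [-4.0, -3.2, 6.1]
finger_gap: 0.156
```

```bash
python3 - <<'E'
from h import *
s,im=look('w6');print(s['ft_torque'])
E
```

```text
t 5.95 tcp [0.6292 0.0479 0.1014] phi 1.6830840957851851 F [-3.9531 -3.2059  6.1046] gap 0.15586894217778827 q [-0.1003  0.6969  1.5202 -0.0015  0.925  -1.7825]
[-0.4644  0.7104  0.0695]
```

>>> arm_command --series '[[[0,0,0,-0.03],[0,0,0,-0.02],[0,0,0,0]]]'

```text
t: 6.3
tcp_pos: [0.6292, 0.0479, 0.1014]
tool_rot: [0.539, -0.458, -0.539, -0.458]
force: [-3.5, -3.3, 6.2]
finger_gap: 0.155
```

```bash
python3 - <<'E'
from h import *
s,im=look('w7');print(s['ft_torque'])
E
```

```text
t 6.3 tcp [0.6292 0.0479 0.1014] phi 1.7321482793419538 F [-3.474  -3.3388  6.1869] gap 0.15504722170052296 q [-0.1004  0.6969  1.5202 -0.0012  0.925  -1.8318]
[-0.4719  0.7074 -0.1961]
```

>>> arm_command --series '[[[0,0,0,-0.03],[0,0,0,0]]]'

```text
t: 6.55
tcp_pos: [0.6292, 0.0479, 0.1014]
tool_rot: [-0.545, 0.451, 0.545, 0.451]
force: [-3.3, -3.7, 6.9]
finger_gap: 0.156
```

```bash
python3 - <<'E'
from h import *
s,im=look('w8');print(s['ft_torque'])
E
```

```text
t 6.55 tcp [0.6292 0.0479 0.1014] phi 1.7591621394615808 F [-3.2621 -3.7277  6.9102] gap 0.15634013795604224 q [-0.1008  0.6969  1.5202 -0.0003  0.9251 -1.8598]
[-0.5562  0.6914 -0.818 ]
```

>>> arm_command --series '[[[0,0,0,0.02],[0,0,0,0],[0,0,0,0]]]'

```text
t: 6.9
tcp_pos: [0.6292, 0.0479, 0.1014]
tool_rot: [-0.54, 0.456, 0.541, 0.456]
force: [-3.7, -3.7, 7.3]
finger_gap: 0.158
```

>>> arm_command --series '[[[0,0,0,0],[0,0,0,0],[0,0,0,0],[0,0,0,0],[-10,0,0,0],[-30,0,0,0],[-40,0,0,0],[-40,0,0,0],[0,0,0,0],[0,0,0,0]]]' --jaw 50

```text
t: 7.9
tcp_pos: [0.6303, 0.0486, 0.2222]
tool_rot: [0.543, -0.454, -0.541, -0.455]
force: [1.0, -0.4, -1.5]
finger_gap: 0.501
```

```bash
python3 - <<'E'
from h import *
s,im=look('w9')
print(proj('wrist',[.629,.049,.119],s))
cv2.imwrite('pics/top9.png',snapshot('top')[:,:,::-1])
E
```

```text
t 7.9 tcp [0.6303 0.0486 0.2222] phi 1.7450229859301314 F [ 1.0218 -0.4189 -1.4568] gap 0.5012796649666923 q [-0.0996  0.5457  1.4261  0.0001  1.1664 -1.8447]
[279.4308 204.232 ]
```

View pics/w9.png

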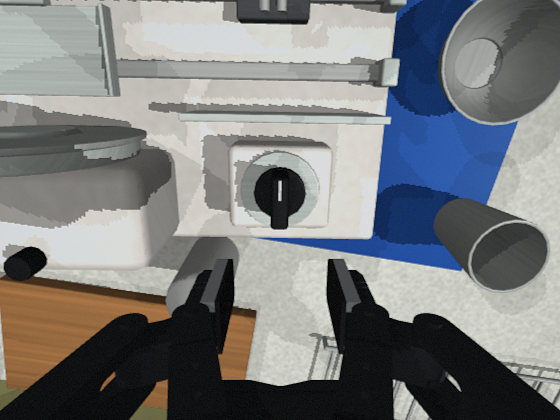

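```bash
python3 - <<'E'
from h import *
im=cv2.imread('pics/w9.png');g=im.max(2)
l=(g[165:232,255:305]>70).astype('uint8');k,L,st,c=cv2.connectedComponentsWithStats(l)
for i in range(1,k):
    if 20<st[i,4]<150:
        ys,xs=np.nonzero(L==i);v=cv2.fitLine(np.c_[xs,ys].astype(np.float32),2,0,.01,.01).ravel();print(st[i],v,'tilt from vertical',np.arctan2(v[0],v[1]))
m=(g[165:232,255:305]<45).astype('uint8')
for r in range(40,63,2):
    x=np.nonzero(m[r])[0];print(r+165,x.min()+255,x.max()+255,end=' | ')
# base back edge: white -> other, below plate; columns 260..360 ; rail edge
E=[]
for cix in range(200,385,8):
    col=g[40:100,cix].astype(int);E.append((cix,))
ed=cv2.createLineSegmentDetector().detect(cv2.cvtColor(im,cv2.COLOR_BGR2GRAY))[0][:,0]
for x1,y1,x2,y2 in ed:
    if np.hypot(x2-x1,y2-y1)>60 and y1<260 and abs(y2-y1)<.2*abs(x2-x1):print((x1,y1,x2,y2),(y2-y1)/(x2-x1))
E
```

```text
[23 15  4 21 83] [ 0.0053 -1.     24.5181 25.1205] tilt from vertical 3.1363146
205 258 300 | 207 260 299 | 209 261 297 | 211 263 296 | 213 267 292 | 215 270 289 | 217 271 287 | 219 271 287 | 221 271 287 | 223 271 287 | 225 271 287 | 227 272 286 | (np.float32(305.65985), np.float32(23.912117), np.float32(240.61047), np.float32(22.588629)) 0.020345902
(np.float32(173.13976), np.float32(234.79419), np.float32(369.39444), np.float32(238.27989)) 0.017761117
(np.float32(389.35315), np.float32(116.7203), np.float32(169.31602), np.float32(112.333435)) 0.019936925
(np.float32(345.6541), np.float32(81.59652), np.float32(119.367195), np.float32(77.28472)) 0.019054562
(np.float32(119.375946), np.float32(74.328156), np.float32(366.9012), np.float32(79.327484)) 0.020197246
(np.float32(329.41202), np.float32(147.49931), np.float32(229.40161), np.float32(145.52599)) 0.019731224
(np.float32(143.29015), np.float32(135.66982), np.float32(74.54244), np.float32(144.43787)) -0.12753955
(np.float32(79.38964), np.float32(96.15032), np.float32(0.62128127), np.float32(94.55908)) 0.020201512
(np.float32(0.610
[... 226 characters left out ...]
32(0.52115977), np.float32(381.87134), np.float32(1.0593767)) 0.008443221
(np.float32(286.87943), np.float32(64.150665), np.float32(165.6273), np.float32(61.75798)) 0.019733138
(np.float32(264.38217), np.float32(122.76649), np.float32(185.6137), np.float32(121.18935)) 0.020022487
(np.float32(180.61319), np.float32(118.75669), np.float32(288.12238), np.float32(120.766136)) 0.018690916
(np.float32(239.35907), np.float32(17.892086), np.float32(305.6124), np.float32(18.929852)) 0.015663598
(np.float32(102.00848), np.float32(166.85803), np.float32(0.5937207), np.float32(177.83604)) -0.108248666
(np.float32(79.43417), np.float32(151.42719), np.float32(0.6518163), np.float32(157.23854)) -0.07376468
```

>>> arm_command --series '[[[0,0,0,0.02],[0,27,-33,0],[0,27,-33,0],[0,27,-33,0],[0,27,-33,0],[0,27,-33,0],[0,24,-33,0],[0,0,0,0],[0,0,0,0]]]'

```text
t: 8.9
tcp_pos: [0.5022, -0.172, 0.2193]
tool_rot: [-0.535, 0.461, 0.537, 0.461]
force: [-0.3, -1.2, -0.5]
finger_gap: 0.501
```

```bash
python3 - <<'E'
from h import *
s,im=look('w10')
print(proj('wrist',[.503,-.172,.135],s))
m=(im.max(2)<45).astype('uint8');m[240:]=0
k,l,st,c=cv2.connectedComponentsWithStats(m)
for i in range(1,k):
    if st[i,4]>100:print(c[i],st[i],plane('wrist',*c[i],.13,s))
E
```

```text
t 8.9 tcp [ 0.5022 -0.172   0.2193] phi 1.7217981885369276 F [-0.3292 -1.2304 -0.4938] gap 0.5014896335587692 q [-0.541   0.4177  1.68    0.0006  1.0462 -2.2631]
[277.971 215.636]
[457.118  157.3324] [443 145  74  36 373] [ 0.4451 -0.0577  0.13  ]
[277.0072 205.1283] [ 263  179   29   52 1395] [ 0.497  -0.1736  0.13  ]
```

View pics/w10.png

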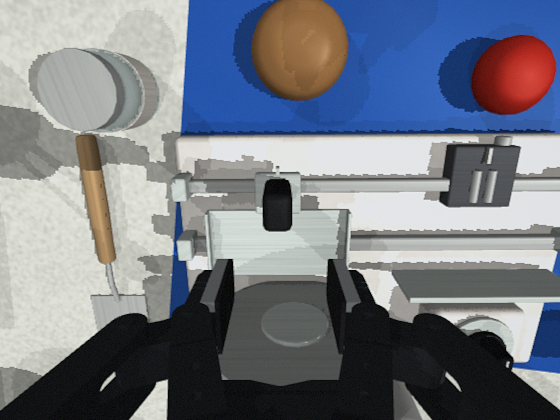

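>>> arm_command --series '[[[40,3,-1,0],[35,0,0,0],[25,0,0,0],[15,0,0,0],[6,0,0,0],[0,0,0,0],[0,0,0,0]]]'

```text
t: 9.65
tcp_pos: [0.5009, -0.1726, 0.0998]
tool_rot: [0.538, -0.46, -0.537, -0.46]
force: [0.7, -0.2, 0.6]
finger_gap: 0.496
```

>>> arm_command --series '[[[0,0,0,0],[0,0,0,0],[0,0,0,0],[0,0,0,0],[0,0,0,0],[0,0,0,0]]]' --jaw 0 --force 60

```text
t: 10.25
tcp_pos: [0.5009, -0.1734, 0.1005]
tool_rot: [0.538, -0.46, -0.536, -0.46]
force: [0.7, 1.8, 5.4]
finger_gap: 0.245
```

```bash
python3 - <<'E'
from h import *
s,im=look('w11');print(s['ft_torque'])
E
```

```text
t 10.25 tcp [ 0.5009 -0.1734  0.1005] phi 1.7250743533313213 F [0.6718 1.7883 5.3832] gap 0.24453946001538546 q [-0.5443  0.5981  1.7854  0.0004  0.7555 -2.2697]
[ 0.2052 -0.0889  0.1758]
```

View pics/w11.png

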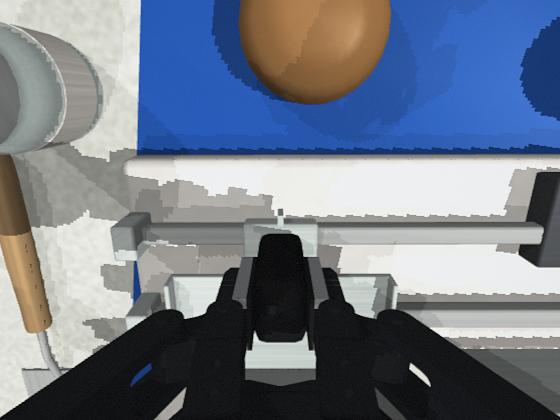

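>>> arm_command --series '[[[0,0,10,0],[0,0,20,0],[0,0,20,0],[0,0,20,0],[0,0,20,0],[0,0,20,0],[0,0,20,0],[0,0,15,0],[0,0,10,0],[0,0,0,0]]]'

```text
t: 11.3
tcp_pos: [0.4765, -0.0189, 0.1005]
tool_rot: [0.538, -0.459, -0.537, -0.46]
force: [-1.5, 1.3, 8.1]
finger_gap: 0.246
```

>>> arm_command --series '[[[0,0,0,0],[0,0,0,0]]]'

```text
t: 11.5
tcp_pos: [0.4767, -0.0197, 0.1005]
tool_rot: [0.538, -0.46, -0.537, -0.46]
force: [-0.8, 1.6, 8.7]
finger_gap: 0.245
```

```bash
python3 - <<'E'
from h import *
s,im=look('w12')
cv2.imwrite('pics/w12c.png',cv2.resize(im[150:300,180:440],None,fx=3,fy=3,interpolation=cv2.INTER_CUBIC))
E
```

```text
t 11.5 tcp [ 0.4767 -0.0197  0.1005] phi 1.7254570648922232 F [-0.8391  1.5648  8.6712] gap 0.2446779679093113 q [-0.2762  0.5526  1.9163  0.0002  0.6711 -2.0018]
```

View pics/w12c.png

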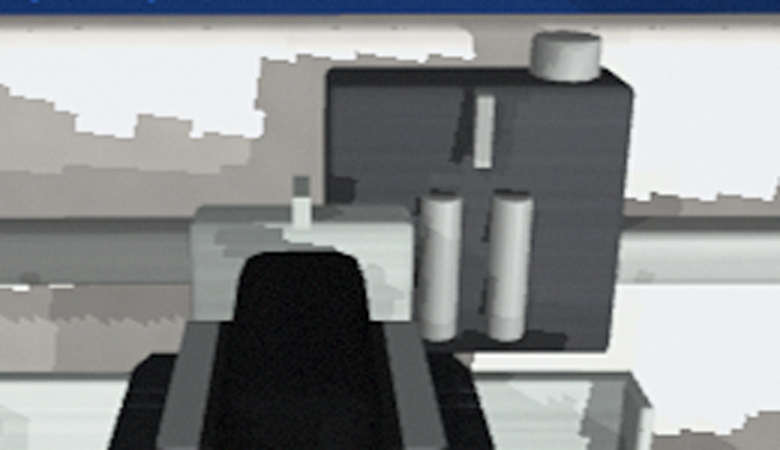

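```bash
cat >> h.py <<'E'
yd=np.array([-.1534,.988,0])
E
python3 - <<'E'
from h import *
s=status.sense();t=np.array(s['tcp_pos'])
for u,v,z in((341.3,193,.05),(341.3,193,.054),(338.7,239,.05),(338.7,239,.054),(280.7,220,.064),(280.7,213,.06)):
    p=plane('wrist',u,v,z,s);print(p,(p-t)@yd*1000)
print(s['force']@yd)
E
```

```text
[0.4465 0.0128 0.05  ] 36.83815286280915
[0.4455 0.0119 0.054 ] 36.098451163138016
[0.4752 0.0173 0.05  ] 36.865283938941495
[0.4736 0.0163 0.054 ] 36.125019923842046
[ 0.4634 -0.0203  0.064 ] 1.505122316223667
[ 0.4607 -0.0207  0.06  ] 1.5089760613630154
1.535047284962463
```

>>> arm_command --series '[[[0,0,6,0],[0,0,6,0],[0,0,4,0],[0,0,2,0],[0,0,0,0]]]'

```text
t: 12.05
tcp_pos: [0.4739, -0.0022, 0.1005]
tool_rot: [0.538, -0.46, -0.537, -0.46]
force: [-1.1, 0.5, 8.8]
finger_gap: 0.245
```

>>> arm_command --series '[[[0,0,2,0],[0,0,0,0]]]'

```text
t: 12.25
tcp_pos: [0.4736, -0.0004, 0.1005]
tool_rot: [0.538, -0.46, -0.536, -0.46]
force: [-1.9, -0.5, 7.9]
finger_gap: 0.247
```

>>> arm_command --series '[[[0,0,2,0],[0,0,0,0]]]'

```text
t: 12.45
tcp_pos: [0.4734, 0.0013, 0.1005]
tool_rot: [0.538, -0.46, -0.536, -0.46]
force: [-2.2, -2.7, 9.1]
finger_gap: 0.248
```

>>> arm_command --series '[[[0,0,2,0],[0,0,0,0]]]'

```text
t: 12.65
tcp_pos: [0.4733, 0.0019, 0.1005]
tool_rot: [0.539, -0.46, -0.536, -0.459]
force: [-2.6, -8.1, 8.8]
finger_gap: 0.244
```

>>> arm_command --series '[[[0,0,2,0],[0,0,0,0]]]'

```text
t: 12.85
tcp_pos: [0.4732, 0.0023, 0.1005]
tool_rot: [0.539, -0.46, -0.536, -0.458]
force: [-3.5, -15.4, 6.7]
finger_gap: 0.246
```

>>> arm_command --series '[[[0,0,0,0],[0,0,0,0]]]'

```text
t: 13.05
tcp_pos: [0.4732, 0.0023, 0.1005]
tool_rot: [0.539, -0.46, -0.536, -0.458]
force: [-2.6, -14.3, 8.4]
finger_gap: 0.246
```

```bash
python3 - <<'E'
from h import *
s,im=look('w13');print(s['ft_torque'])
cv2.imwrite('pics/w13c.png',np.vstack([cv2.resize(im[150:300,180:440],None,fx=2,fy=2,interpolation=cv2.INTER_CUBIC),cv2.resize(snapshot('scene')[150:280,140:400,::-1],None,fx=2,fy=2,interpolation=cv2.INTER_CUBIC)]))
E
```

```text
t 13.05 tcp [0.4732 0.0023 0.1005] phi 1.72695812866254 F [ -2.5822 -14.3037   8.4201] gap 0.24624266115432164 q [-0.2288  0.5494  1.926  -0.0079  0.6629 -1.9496]
[-1.9134  0.5188  0.0158]
```

View pics/w13c.png

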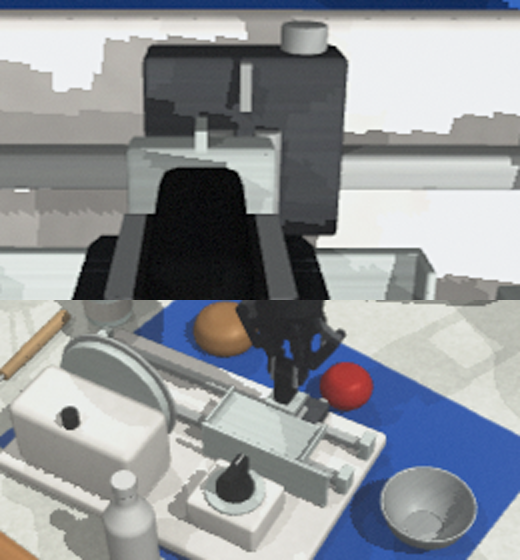

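>>> arm_command --series '[[[-2,0,0,0],[0,0,0,0],[0,0,0,0]]]'

```text
t: 13.45
tcp_pos: [0.4732, 0.0023, 0.1006]
tool_rot: [0.539, -0.461, -0.536, -0.458]
force: [-0.5, -15.7, -10.1]
finger_gap: 0.247
```

>>> arm_command --series '[[[0,0,1,0],[0,0,0,0]]]'

```text
t: 13.65
tcp_pos: [0.4731, 0.0031, 0.1006]
tool_rot: [0.539, -0.461, -0.536, -0.459]
force: [0.2, -12.0, -11.6]
finger_gap: 0.241
```

>>> arm_command --series '[[[0,0,1,0],[0,0,0,0]]]'

```text
t: 13.85
tcp_pos: [0.4725, 0.0061, 0.1006]
tool_rot: [0.538, -0.46, -0.536, -0.46]
force: [0.8, -3.5, -9.0]
finger_gap: 0.246
```

>>> arm_command --series '[[[0,0,1,0],[0,0,0,0]]]'

```text
t: 14.05
tcp_pos: [0.4722, 0.008, 0.1006]
tool_rot: [0.537, -0.46, -0.537, -0.46]
force: [1.8, -2.3, -12.4]
finger_gap: 0.247
```

>>> arm_command --series '[[[1,0,1,0],[0,0,0,0]]]'

```text
t: 14.25
tcp_pos: [0.472, 0.0098, 0.1006]
tool_rot: [0.537, -0.46, -0.537, -0.46]
force: [0.8, -0.2, -3.7]
finger_gap: 0.245
```

>>> arm_command --series '[[[0,0,1,0],[0,0,0,0]]]'

```text
t: 14.45
tcp_pos: [0.4718, 0.0113, 0.1006]
tool_rot: [0.537, -0.46, -0.537, -0.46]
force: [1.3, 0.1, -1.0]
finger_gap: 0.247
```

>>> arm_command --series '[[[0,0,1,0],[0,0,0,0]]]'

```text
t: 14.65
tcp_pos: [0.4716, 0.0122, 0.1006]
tool_rot: [0.537, -0.46, -0.537, -0.46]
force: [1.8, 1.8, 0.0]
finger_gap: 0.245
```

>>> arm_command --series '[[[0,0,1,0],[0,0,0,0]]]'

```text
t: 14.85
tcp_pos: [0.4714, 0.0131, 0.1006]
tool_rot: [0.537, -0.46, -0.537, -0.46]
force: [1.5, 1.6, 1.5]
finger_gap: 0.247
```

>>> arm_command --series '[[[0,0,1,0],[0,0,0,0]]]'

```text
t: 15.05
tcp_pos: [0.4713, 0.014, 0.1005]
tool_rot: [0.537, -0.46, -0.537, -0.46]
force: [1.7, 2.1, 3.0]
finger_gap: 0.243
```

>>> arm_command --series '[[[0,0,0.6,0],[0,0,0,0],[0,0,0,0]]]'

```text
t: 15.35
tcp_pos: [0.4712, 0.0143, 0.1005]
tool_rot: [0.537, -0.46, -0.537, -0.46]
force: [1.3, 1.1, 4.6]
finger_gap: 0.244
```

```bash
python3 - <<'E'
from h import *
s,im=look('w14');print(s['force']@yd)
cv2.imwrite('pics/w14c.png',cv2.resize(im[170:270,220:350],None,fx=6,fy=6,interpolation=cv2.INTER_CUBIC))
E
```

```text
t 15.35 tcp [0.4712 0.0143 0.1005] phi 1.7249581636931899 F [1.3384 1.0575 4.5842] gap 0.24418354647682647 q [-0.2073  0.5482  1.9293  0.0002  0.6634 -1.9324]
0.839491177741366
```

```bash
python3 - <<'E'
from h import *
for n in('w13','w14'):
    g=cv2.cvtColor(cv2.imread(f'pics/{n}.png'),cv2.COLOR_BGR2GRAY)
    print(n);[print(r,g[r,268:314]) for r in range(180,228,4)]
E
```

```text
w13
180 [72 74 74 73 74 74 73 73 72 73 73 74 74 73 73 72 74 73 74 73 73 71 72 72
 71 73 74 73 63 48 48 50 68 78 78 76 77 73 69 72 70 71 71 71 69 71]
184 [ 78  79  76  78  78  79  79  79  78  78  77  77  77  78  78  76  79  77
  77  80  78  73  77  78  78  78  76  78  60  47  49  42 142 185 181 182
 183 155  98  69  70  71  78  80  78  77]
188 [ 79  79  81  78  76  78  78  79  78  78  78  77  76  79  79  78  78  75
  80  80  79  78  79  79  79  79  81  64  49  49  47  46 143 185 178 181
 185 145  81  70  71  73  78  79  79  78]
192 [ 79  78  78  79  77  75  77  79  78  77  79  79  78  78  76  78  78  78
  78  78  79  79  79  78  80  80  65  48  48  47  44  53 144 183 181 179
 184 147  80  70  70  75  78  81  80  79]
196 [ 76  80  79  77  78  78  78  77  80  78  78  78  78  78  79  78  79  78
  79  78  79  78  81  80  79  62  44  48  50  48  48  55 142 184 179 181
 184 143  78  70  72  72  70  72  71  71]
200 [ 76  77  74  76  75  77  77  75  75  77  77  77  76  76  76  77  74  75
  75  76  77  78  76  76  77  64  43  49  46  48  42  67 149 181 180 180
 183 137  65  68  70  72  70  69 
[... 2627 characters left out ...]
1  45  45
  45  48  49  47  48  47  49  48  47  47  48  47  44  65  78  76  77  77
  76  78  79  80  77  79  79  77  78  77]
216 [ 92  93  93  91  92  90  88  70  40 168 224 220 218 221 202 129  40  53
  83 103  98  95  95  96  93  91  89  89  92  87  86  77  79  77  76  76
  75  76  76  77  77  76  76  76  76  75]
220 [104 106 103 103 102 103 105 104  98 175 218 213 213 216 204 144  81  85
  84  86  84  85  97 106 104 105 104 104 104 106 105 105 105 107 105 106
 104 104 105 107 104 105 104 106 104 105]
224 [146 148 145 147 148 147 147 144 143 187 219 216 215 217 210 174 146 149
 149 148 149 150 148 149 149 147 149 150 149 149 149 151 149 151 149 152
 152 151 152 151 154 153 151 152 152 151]
```

>>> arm_command --series '[[[0,0,0.4,0],[0,0,0,0],[0,0,0,0],[0,0,0,0],[0,0,0,0]]]'

```text
t: 15.9
tcp_pos: [0.4712, 0.0145, 0.1005]
tool_rot: [0.537, -0.46, -0.537, -0.46]
force: [0.7, 0.2, 5.1]
finger_gap: 0.243
```

```bash
python3 - <<'E'
from h import *
s,im=look('w15');print(s['force']@yd)
g=cv2.cvtColor(im,cv2.COLOR_BGR2GRAY).astype(float)
def cen(r0,r1,lo,hi):
    p=np.clip((g[r0:r1,270:292].mean(0)-lo)/(hi-lo),0,1);print(p.round(2));return (p*np.arange(270,292)).sum()/p.sum()
print(cen(188,198,85,180),cen(215,221,110,214))
# dial check from scene camera + bystander
a=cv2.imread('pics/top0.png').astype(int);b=snapshot('top')[:,:,::-1].astype(int);cv2.imwrite('pics/top15.png',b)
d=(abs(a-b).max(2)>60).astype('uint8');k,l,st,c=cv2.connectedComponentsWithStats(d)
print([(c[i].round(),st[i,4]) for i in range(1,k) if st[i,4]>40])
E
```

```text
t 15.9 tcp [0.4712 0.0145 0.1005] phi 1.7250879615656072 F [0.6942 0.1808 5.1392] gap 0.24331574297227856 q [-0.2068  0.5482  1.9294 -0.0004  0.6632 -1.9316]
0.07213096310008386
[0.   0.   0.   0.   0.   0.   0.   0.   0.65 1.   0.99 0.99 1.   0.55
 0.   0.   0.   0.   0.   0.   0.   0.  ]
[0.   0.   0.   0.   0.   0.   0.   0.5  0.92 0.89 0.88 0.9  0.76 0.17
 0.   0.   0.   0.   0.   0.   0.   0.  ]
280.4518488419342 279.74448353054044
[(array([289., 191.]), np.int32(60)), (array([366., 192.]), np.int32(50)), (array([248., 197.]), np.int32(47)), (array([276., 220.]), np.int32(2513)), (array([359., 211.]), np.int32(281)), (array([324., 211.]), np.int32(52)), (array([198., 328.]), np.int32(11302)), (array([215., 227.]), np.int32(284)), (array([276., 266.]), np.int32(404)), (array([253., 338.]), np.int32(1960)), (array([144., 326.]), np.int32(413)), (array([ 39., 381.]), np.int32(3993)), (array([383., 368.]), np.int32(1397)), (array([323., 392.]), np.int32(100)), (array([329., 413.]), np.int32(186))][ WARN:0@4.025] global loadsave.cpp:1063 imwrite_ Unsupported depth image for selected encoder is fallbacked to CV_8U.
```

>>> arm_command --series '[[[0,0,0.3,0],[0,0,0,0],[0,0,0,0],[0,0,0,0],[0,0,0,0]]]'

```text
t: 16.5
tcp_pos: [0.4712, 0.0146, 0.1005]
tool_rot: [0.537, -0.46, -0.537, -0.46]
force: [0.7, -0.4, 5.3]
finger_gap: 0.246
```

```bash
python3 - <<'E'
from h import *
from station import ticket
s,im=look('w16');print(s['force']@yd)
g=cv2.cvtColor(im,cv2.COLOR_BGR2GRAY).astype(float)
def cen(r0,r1,lo,hi):
    p=np.clip((g[r0:r1,270:292].mean(0)-lo)/(hi-lo),0,1);return (p*np.arange(270,292)).sum()/p.sum()
print(cen(188,198,85,180),cen(215,221,110,214))
if abs(s['force']@yd)<6: print(ticket.sign_off())
E
```

```text
t 16.5 tcp [0.4712 0.0146 0.1005] phi 1.7251011818287239 F [ 0.7131 -0.4089  5.2738] gap 0.24641164665190154 q [-0.2064  0.5482  1.9294 -0.0007  0.6631 -1.9309]
-0.513396785938947
280.2448763997465 279.7429027113238
the job is handed in; nothing more can be done
None
```

The slicer is set for wiping down and the job is handed in, at 16.5 s of the 69 s allowed. There is no verdict yet.

- **Dial:** I turned it anticlockwise until the stop's torque rose clearly, to about 0.8 N m. After I let go, its white line was within about 0.015 rad of zero in the wrist picture.
- **Carriage:** I took it by its upright grip and slid it over the first bar into the notch. The push peaked at about 15 N, with me pressing down on the grip at the time; the scene notes gave 4 to 10 N. It then fell away and the ball pulled on as described. It did not run past the notch.
- **Last checks:** The push along the rail was about −0.5 N. The two ribs lined up to 0.5 px, roughly 0.3 mm. The grip is still held, at 60 N.
- **Not fully checked:** The last top-camera comparison showed changed pixels near the bowl and the tomato. I took these for the arm and its shadow, because the gripper stayed well above both, but I had no pictures left to view and confirm it.

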